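# Lay out the die-bonding kit on the anti-static mat

### The arm

A 6-joint arm with a two-finger parallel gripper is mounted at the origin on the work surface; the furniture and walls round the work are solid. World frame = base frame: x ahead of the robot, y to its left, z up, the work surface at z = 0. Lengths are in m, angles in rad, forces in N, time in s.
With the tool pointing down it reaches from about 0.325 to 0.9 m from the base axis. Payload 3.5 kg.
Tool frame: the origin (TCP) lies midway between the tips of the shut fingers; the grasp point (between the pads) lies 19 mm behind it; z points along the fingers, y is the direction in which the jaws open and shut (so a half turn about z gives the same grasp; the last joint's range is limited). The gripper opens to 85 mm and grips with 20 to 120 N. Pads are 22 mm wide; open, the fingers measure 114 mm over their backs; the gripper's body (76 mm by 85 mm) begins 54 mm behind the grasp point. The pads swing forward as they close: fully open they stand 13 mm farther back than shut.
Start: joints at [1.055, 0.276, -0.026, 1.268, 0, 1.467], TCP at [0.251, 0.572, 0.205] pointing down, gripper open.
Joint ranges: [-3.12, 3.12], [-0.85, 1.88], [-1.08, 1.24], [-1.95, 2.15], [-1.57, 1.53], [-3.14, 3.14]. Speed limits (rad/s): [2.57, 2.57, 3.14, 3.14, 3.14, 3.14].

### API

Orientations are given as a unit quaternion [x, y, z, w].
In Python, from workcell import telemetry, read_camera, get_calibration, workorder, finder gives the robot as it stands.
- The arm moves only by the tool move_arm, never from a script. Its argument "targets" is text: rows parted by semicolons, each of 6 numbers parted by spaces: the shift along the tool's x, y, z in mm, then the turn, a rotation vector about the tool's x, y, z in rad. In form: tx ty tz wx wy wz; .... A call has 1 to 8 rows; each row shifts and turns the commanded pose from where the row before left it, along the tool's axes as they then stand; what a row does not reach is not made up. A row lasts 1/10 s, in which the tool goes at most 50 mm and 8.59 degrees, less where a joint would pass 70% of its speed; a pose out of reach is approached as far as the arm can. A call is refused whole if a number of a shift passes 50 or a number of a turn 0.15, either way. A call with a gripper value outside its range is refused whole. "fingers" is the finger opening in mm, from 0 to 85.4, set as the call begins (left out, the last holds). The fingers move at their own pace and stop on an object; "force" is the grip in N (left out, the last holds). Time passes only in rows, so rows that do not move let the fingers close. It gives the time, the measured TCP pose, the force and the opening at its end, in the units of the state.
- telemetry.get_obs(): the state, without advancing time (a new reading comes with each control period).
- read_camera(name): name is "scene" or "top" or "wrist"; returns the picture (384x512x3 uint8, red, green, blue); there is no depth.
- get_calibration(name): a dict with "camera_matrix" (3x3 intrinsics, pixels), "R" (3x3) and "t" (3): a world point X has camera coordinates R X + t. Camera axes: x right, y down, z forward; pixel columns grow to the right and rows downward; lengths in m; the calibration is good to about 2 mm. A picture is of the moment at which its call begins: read the wrist's pose just before it. get_calibration takes no time and is no camera call; for the wrist camera it gives the pose at the moment of the call.
- workorder.sign_off(): hands the job in, once; it reports no verdict.
Trained networks look in the newest picture that a camera, given by its name, has taken for a name from the list of things; names that differ only in an ending like _2 or _b are one class to them, and where a whole thing is asked for, a point or a joint stands for the part that bears it (a point fixed in the world has none). Each returns a list of dicts, best first, with "conf" (0 to 1); they miss things now and then, are a little off and sometimes report something else, mostly with a low value. They report only what shows in the picture. A call takes as long as a camera call. They do not tell look-alikes from the thing itself.
- finder.find_in(camera, name): "position" ([x, y, z] in m, in world coordinates, good to about 4 mm: the middle of the surface that is visible of it).
- finder.cut_out(camera, name): "region" (384x512 bool, what is visible of it).
- finder.landmark_of(camera, name): "position" ([x, y, z] in m, in world coordinates, good to about 4 mm: a listed point, or the origin of a listed thing).
The state is a dict: "time_s": time; "q": joint angles; "joint_velocities": joint speeds; "joint_efforts": joint torques, N m; "eef_pos": TCP position; "tool_rot": TCP orientation; "ft_force": force on the tool from outside, world axes, zero at the start; "ft_torque": the same for the moment, N m; "gripper_width": finger opening in m.
Only numpy, scipy, OpenCV 4.12 (cv2) and the standard library are available. Lean on these libraries where they do the work, as an engineer would, in place of code of your own. Each camera call takes 0.05 s, during which the arm holds its last target. There are 200 camera calls.

### The job

Lay out the kit for the next lot on the green mat: the plain black waffle pack lies flat midway between the vice and the slotted magazine, squared to the mat; the waffle pack with the clear lid goes squarely on top of it, and the small pale steel setting block with the pin stands centred on top of that to hold the lid down. Stand the blue-capped paste pot straight behind the magazine (on its far side from the robot, in line with its length), with a gap of about 2 cm between them and always upright. Leave the black-capped orange jar and the small blue-and-white cleaning block where they are.

Things in the scene. Friction and masses are not known exactly. Their poses are not given: they have to be found in the camera images.
- mat_mid (a point): Point on the top face (z = 2 mm above the table) of the fixed green mat (210 mm along its x, 330 mm along its y, pale border line), exactly midway between the vice and the magazine; it lies 15 mm nearer the mat's near edge than the mat's centre. x points away from the robot across the mat, y to the left along the row vice/magazine, z up. The mat is turned by up to 0.25 rad.
- vice_centre (a point): Pale-grey steel toolmaker's vice, fixed on the mat, 143 mm long (its x, parallel to the mat's x), 62 mm wide (y), 50 mm tall. The point is its middle, 25 mm above the mat, 110 mm left or right of mat_mid (either can be drawn; the magazine is on the other side).
- magazine_centre (a point): White slotted strip magazine, fixed on the mat, 85 mm long (its x, parallel to the mat's x, pointing away from the robot), 50 mm wide (y), 55 mm tall. The point is its middle, 27.5 mm above the mat, 110 mm from mat_mid. 'Behind' is its +x side.
- black_pack_centre (a point): Loose plain black waffle pack, square flat box 50 x 50 x 14 mm, about 20 g. The point is its centre, 7 mm above its underside; x and y are square to its sides, z up. Starts flat on the bare table to the left of the mat.
- clear_pack_centre (a point): Loose waffle pack with a pale clear lid on a black base, rigid and shut, square flat box 50 x 50 x 14 mm, about 20 g. The point is its centre, 7 mm above its underside; x and y square to its sides, z up. Starts flat on the table.
- steel_block_centre (a point): Loose pale-grey steel setting block, about 140 g: body 28 mm (x) by 40 mm (y) by 18 mm tall, with an upright pin of 8 mm diameter on its top at y = -10 mm that reaches 32 mm above the underside. The point is the centre of the body, 9 mm above the underside; z up. Starts upright on the table.
- paste_pot_centre (a point): Loose round white paste pot with a blue cap, 42 mm diameter, 34 mm tall, about 70 g. The point is its centre, 17 mm above its underside; z up. Starts upright on the table.
- flux_jar_centre (a point): Bystander: round orange jar with a black cap, 48 mm diameter, 50 mm tall, loose; leave alone. The point is its centre, half-way up.
- cleaning_block_centre (a point): Bystander: flat rubber cleaning block in a blue sleeve with a white end, 23 mm (x) by 44 mm (y) by 12 mm tall, loose; leave alone. The point is its centre, half-way up.
Not all that is in view belongs to the job. Of the things that look like the part that bears paste_pot_centre, the smaller one is meant.

How it is judged:
At the end, for the whole second after the job is handed in: Black pack flat on the mat within 15 mm of mid-row, square within 0.25 rad; clear pack on it within 10 mm, 0.2 rad; steel block on that within 12 mm; paste pot upright on the mat behind the magazine, within 15 mm of its long centre line, gap 3 to 36 mm; all released, at rest (horizontal distance between black_pack_centre and mat_mid below 0.015 m and z of black_pack_centre in the frame of mat_mid between 0.004 and 0.01 m and (angle between the x axis of black_pack_centre and the x axis of mat_mid, either way round below 0.25 rad or angle between the x axis of black_pack_centre and the y axis of mat_mid, either way round below 0.25 rad) and horizontal distance between clear_pack_centre and black_pack_centre below 0.01 m and z of clear_pack_centre in the frame of black_pack_centre between 0.011 and 0.017 m and (angle between the x axis of clear_pack_centre and the x axis of black_pack_centre, either way round below 0.2 rad or angle between the x axis of clear_pack_centre and the y axis of black_pack_centre, either way round below 0.2 rad) and horizontal distance between steel_block_centre and clear_pack_centre below 0.012 m and z of steel_block_centre in the frame of clear_pack_centre between 0.013 and 0.019 m and x of paste_pot_centre in the frame of magazine_centre between 0.066 and 0.1 m and y of paste_pot_centre in the frame of magazine_centre between -0.015 and 0.015 m and z of paste_pot_centre in the frame of mat_mid between 0.014 and 0.02 m and angle between each of black_pack_centre, clear_pack_centre, steel_block_centre, paste_pot_centre's own z axis and vertical below 0.1 rad and linear speed of each of black_pack, clear_pack, steel_block, paste_pot below 0.02 m/s); the robot touches nothing.
It fails at once if the orange jar or the cleaning block is shifted by more than 15 mm (distance of any of flux_jar_centre, cleaning_block_centre from where it was at the start of the episode above 0.015 m).
It fails at once if the paste pot is tipped by more than 0.6 rad (angle between paste_pot_centre's own z axis and vertical above 0.6 rad).
It also fails if it takes over 99 s, if anything falls off the work surface, if the arm or the gripper's body presses on something with over 40 N, if the wrist force passes 120 N, or if a joint passes its speed limit or range.

## Working session

There is one attempt and no reset: what is moved stays moved. The work goes in short steps, Python scripts to look and compute and a tool call to move; the robot and the scene stay as the last step left them, time stands still between calls to the robot, and variables do not carry over. Pictures are saved under pics/ and viewed, about 12 in all and at most 16, crops included, and the job is handed in when it is done.

Besides the shell and the picture viewer there is one more tool, called after "Request:" as name(argument=value, ...) on one line, values as JSON. move_arm: Moves the arm, as the interface text tells. Its arguments: {"type":"object","properties":{"targets":{"type":"string"},"fingers":{"type":"number"},"force":{"type":"number"}},"required":["targets"]}

```bash
mkdir -p pics; ls; cat > h.py <<'E'
import numpy as np, cv2
from workcell import telemetry, read_camera, get_calibration, workorder, finder
def save(img,name): cv2.imwrite('pics/'+name+'.png', cv2.cvtColor(img,cv2.COLOR_RGB2BGR))
def proj(c,X):
    K,R,t=[np.array(c[k]) for k in('camera_matrix','R','t')]; p=K@(R@np.array(X)+t); return p[:2]/p[2]
def unproj(c,uv,z):
    K,R,t=[np.array(c[k],float) for k in('camera_matrix','R','t')]; d=R.T@np.linalg.solve(K,[uv[0],uv[1],1.]); o=-R.T@t
    return o+d*(z-o[2])/d[2]
def st():
    o=telemetry.get_obs(); print('t',o['time_s'],'p',np.round(o['eef_pos'],4),'q',np.round(o['tool_rot'],4),'j',np.round(o['q'],3),'w',round(o['gripper_width'],4),'f',np.round(o['ft_force'],1)); return o
E
python3 - <<'E'
from h import *
st()
a=read_camera('top');save(cv2.resize(a,(800,600)),'top0')
for n in ['mat_mid','vice_centre','magazine_centre','black_pack_centre','clear_pack_centre','steel_block_centre','paste_pot_centre','flux_jar_centre','cleaning_block_centre']:
    c=get_calibration('top')
    for r in finder.landmark_of('top',n): print(n,np.round(r['position'],3),round(r['conf'],2),np.round(proj(c,r['position'])))
s=read_camera('scene');save(s,'scene0')
E
```

```text
pics
t 0.0 p [0.2503 0.5718 0.2034] q [ 2.049e-01  9.788e-01 -1.100e-03 -3.000e-04] j [ 1.055  0.277 -0.028  1.268 -0.     1.467] w 0.0856 f [ 0.1 -0.5 -0.1]
mat_mid [ 0.456 -0.157  0.002] 0.94 [309. 192.]
vice_centre [ 0.439 -0.272  0.024] 0.75 [355. 197.]
magazine_centre [ 0.462 -0.045  0.032] 0.98 [266. 187.]
magazine_centre [0.564 0.112 0.009] 0.46 [206. 150.]
black_pack_centre [0.565 0.114 0.009] 0.66 [205. 149.]
black_pack_centre [0.582 0.299 0.004] 0.63 [135. 143.]
black_pack_centre [0.442 0.089 0.01 ] 0.53 [213. 196.]
clear_pack_centre [0.567 0.113 0.006] 0.97 [205. 149.]
clear_pack_centre [0.583 0.3   0.004] 0.53 [135. 143.]
steel_block_centre [0.446 0.09  0.008] 0.48 [213. 194.]
paste_pot_centre [0.488 0.192 0.024] 0.61 [173. 176.]
paste_pot_centre [0.45  0.292 0.018] 0.58 [134. 191.]
flux_jar_centre [0.323 0.174 0.026] 0.76 [177. 241.]
cleaning_block_centre [0.583 0.299 0.006] 0.75 [135. 142.]
cleaning_block_centre [0.332 0.291 0.004] 0.69 [133. 238.]
```

```bash
python3 - <<'E'
from h import *
a=cv2.imread('pics/top0.png'); a=cv2.resize(a,(512,384))
cv2.imwrite('pics/c0.png',cv2.resize(a[110:270,90:390],None,fx=2.66,fy=2.66,interpolation=cv2.INTER_CUBIC))
E
```

```text
(no output)
```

View pics/c0.png

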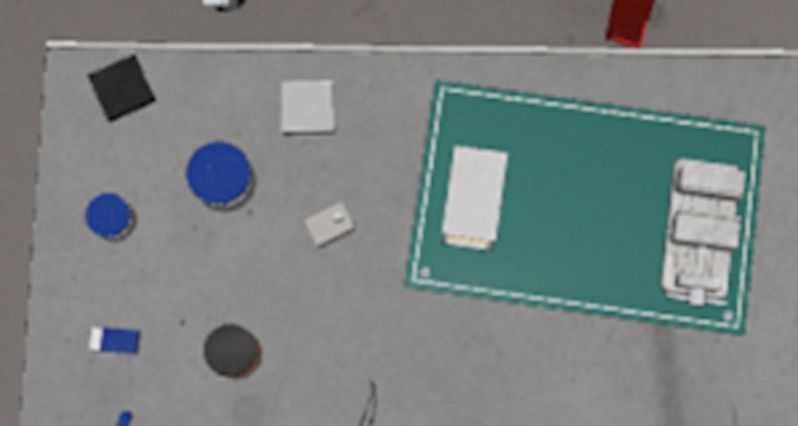

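View pics/scene0.png

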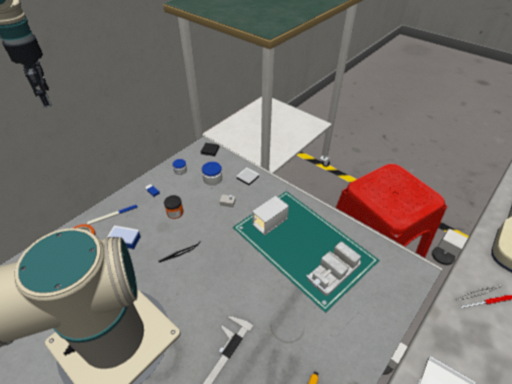

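The crop shows the black pack (121,87), the clear pack (307,107), the steel block with pin (330,224), two blue-capped pots, the jar (231,350), and the cleaning block (114,341). The magazine (475,197) is left of the vice (705,230). There are two candidate pots, large at (219,173) and small at (108,215). The small one fits "the smaller one is meant". I'll measure and confirm.

```bash
cat > m.py <<'E'
from h import *
def rect(c,mask,z):
    n,l,s,_=cv2.connectedComponentsWithStats(mask.astype(np.uint8)); 
    i=1+np.argmax(s[1:,4]); ys,xs=np.where(l==i)
    P=np.array([unproj(c,(x,y),z)[:2] for x,y in zip(xs,ys)]).astype(np.float32)*1000
    r=cv2.minAreaRect(P); return np.round(P.mean(0),1),np.round(r[0],1),np.round(r[1],1),round(r[2],1)
E
python3 - <<'E'
from m import *
a=read_camera('top');c=get_calibration('top')
hsv=cv2.cvtColor(a,cv2.COLOR_RGB2HSV); yy,xx=np.mgrid[:384,:512]
def near(u,v,r): return (abs(xx-u)<r)&(abs(yy-v)<r)
H,S,V=cv2.split(hsv)
g=cv2.morphologyEx(((H>65)&(H<95)&(S>90)).astype(np.uint8),cv2.MORPH_CLOSE,np.ones((5,5)))
print('mat',rect(c,g,.002))
gray=a.mean(2); print('bg',np.median(gray[near(230,170,5)]))
w=(S<60)
print('black',rect(c,(gray<75)&near(135.5,143,16),.014))
print('clear',rect(c,(gray>160)&near(205.5,150,15),.014))
print('steel',rect(c,(gray>155)&near(213.5,194,13),.018))
b=(H>105)&(H<130)&(S>120)
print('small',rect(c,b&near(131,191,12),.034)); print('large',rect(c,b&near(172.5,175.5,16),.034))
print('mag',rect(c,(gray>160)&(S<60)&near(268,184,24),.057)); 
print('camera pos',-np.array(c['R']).T@np.array(c['t']))
for n in ['magazine_centre','black_pack_centre','clear_pack_centre','steel_block_centre','paste_pot_centre']:
    for r in finder.cut_out('top',n)[:3]:
        m=r['region']; print(n,round(r['conf'],2),rect(c,m,{'m':.057,'b':.014,'c':.014,'s':.018,'p':.034}[n[0]]))
cv2.imwrite('pics/c1.png',cv2.resize(cv2.cvtColor(a[160:215,115:195],cv2.COLOR_RGB2BGR),None,fx=7,fy=7,interpolation=cv2.INTER_CUBIC))
E
```

```text
mat (array([ 471.1, -152.4], dtype=float32), array([ 469.5, -160.6]), array([326.8, 207.3]), 82.4)
bg 137.33333333333334
black (array([579.6, 296.4], dtype=float32), array([579.7, 296.4]), array([52.2, 48.8]), 26.2)
clear (array([564.4, 113.2], dtype=float32), array([564.8, 112.5]), array([49.1, 49.7]), 1.5)
steel (array([446.4,  89.4], dtype=float32), array([446.4,  89.4]), array([25.6, 39.9]), 27.7)
small (array([449.1, 297.3], dtype=float32), array([448.8, 297.5]), array([38.8, 36.9]), 46.6)
large (array([491.2, 194.4], dtype=float32), array([491.4, 194.6]), array([57.4, 57.4]), 28.0)
mag (array([466.2, -49.5], dtype=float32), array([465.1, -49.3]), array([50.4, 94.2]), 82.5)
camera pos [ 0.22036629 -0.01471209  1.23666722]
magazine_centre 0.74 (array([463.9, -50.8], dtype=float32), array([464.1, -50.4]), array([49.3, 91.7]), 82.5)
magazine_centre 0.7 (array([436.5,  83.1], dtype=float32), array([436.7,  83.5]), array([29.3, 38.6]), 27.7)
clear_pack_centre 0.31 (array([320.9, 175.7], dtype=float32), array([319.7, 175.6]), array([55.8, 47.2]), 46.6)
steel_block_centre 0.49 (array([444. ,  87.3], dtype=float32), array([444.3,  87. ]), array([31.4, 39.9]), 27.7)
paste_pot_centre 0.93 (array([485.9, 189.5], dtype=float32), array([486.3, 189.4]), array([64.9, 64.1]), 0.6)
paste_pot_centre 0.69 (array([445.6, 293.7], dtype=float32), array([445.1, 294.7]), array([47.9, 42.2]), 47.4)
```

View pics/c1.png

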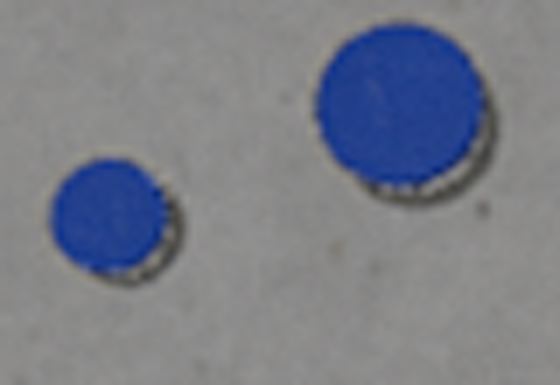

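The crop shows the small pot at (110,215), about 42 mm across, and the large one at (400,105), about 60 mm. The small one is meant. Next is a move planner that prints rows.

```bash
cat > plan.py <<'E'
import sys; from h import *
from scipy.spatial.transform import Rotation as Ro
# usage: plan.py x y z(mm) jawdeg [n]   -> rows in tool axes (tilt corrected in the first row)
x,y,z,j=map(float,sys.argv[1:5]); o=st()
R=Ro.from_quat(o['tool_rot']).as_matrix(); p=np.array(o['eef_pos'])*1000
a=np.degrees(np.arctan2(R[1,1],R[0,1])); d=(j-a+90)%180-90; jj=np.radians(a+d)
yt=[np.cos(jj),np.sin(jj),0]; zt=[0,0,-1.]; G=np.c_[np.cross(yt,zt),yt,zt]
w=Ro.from_matrix(R.T@G).as_rotvec(); D=np.array([x,y,z])-p
n=int(sys.argv[5]) if len(sys.argv)>5 else max(1,int(np.ceil(max(np.linalg.norm(D)/40,np.linalg.norm(w)/.13))))
print('jaw',round(a,2),'n',n)
out=[];pc=p.copy()
for i in range(n):
    Ri=R@Ro.from_rotvec(w*i/n).as_matrix(); s=np.round(Ri.T@(p+D*(i+1)/n-pc),1); pc=pc+Ri@s
    out.append(' '.join('%g'%v for v in [*s,*np.round(w/n,3)]))
print('; '.join(out))
E
python3 plan.py 580 296.5 100 26.2
```

```text
t 0.85 p [0.2507 0.5725 0.2046] q [0.2049 0.9788 0.     0.    ] j [ 1.055  0.276 -0.026  1.268 -0.     1.467] w 0.0855 f [ 0.1  0.9 -0.1]
jaw 66.35 n 12
-34.4 -10.1 8.7 0 0 0.058; -34.8 -8 8.7 0 0 0.058; -35.3 -6 8.8 0 0 0.058; -35.6 -3.9 8.7 0 0 0.058; -35.8 -1.8 8.7 0 0 0.058; -35.8 0.2 8.7 0 0 0.058; -35.7 2.4 8.7 0 0 0.058; -35.5 4.4 8.8 0 0 0.058; -35.3 6.5 8.7 0 0 0.058; -34.7 8.5 8.7 0 0 0.058; -34.2 10.6 8.7 0 0 0.058; -33.6 12.5 8.8 0 0 0.058
```

Request:
move_arm(targets="-34 -10 9 0 0 0.058; -35 -8 9 0 0 0.058; -35 -6 9 0 0 0.058; -36 -4 9 0 0 0.058; -36 -2 9 0 0 0.058; -36 0 9 0 0 0.058; -36 2 9 0 0 0.058; -36 4 9 0 0 0.058", fingers=72)

```text
time_s: 1.65
eef_pos: [0.4715, 0.3862, 0.1324]
tool_rot: [0.426, 0.905, 0.0, 0.0]
ft_force: [0.8, 0.7, 0.6]
gripper_width: 0.0717
```

```bash
python3 plan.py 580 296.5 100 26.2
```

```text
t 1.65 p [0.4715 0.3862 0.1324] q [4.255e-01 9.049e-01 2.000e-04 1.000e-04] j [ 0.58   0.294 -0.159  1.117  0.     1.459] w 0.0717 f [0.8 0.7 0.6]
jaw 39.63 n 4
-34.6 6.6 8.1 0 -0 0.059; -34.1 8.6 8.1 0 -0 0.059; -33.6 10.6 8.1 0 -0 0.059; -32.8 12.5 8.1 0 -0 0.059
```

Request:
move_arm(targets="-35 7 8 0 0 0.059; -34 9 8 0 0 0.059; -33 11 8 0 0 0.059; -33 12 8 0 0 0.059; 0 0 0 0 0 0; 0 0 0 0 0 0")

```text
time_s: 2.25
eef_pos: [0.5797, 0.2976, 0.1002]
tool_rot: [0.529, 0.849, -0.0, -0.001]
ft_force: [-0.1, -1.0, -0.1]
gripper_width: 0.072
```

```bash
cat > wr.py <<'E'
import sys; from m import *
w=read_camera('wrist');c=get_calibration('wrist'); st(); save(w,sys.argv[1])
if len(sys.argv)>2:
  for n in sys.argv[2:]:
    for r in finder.landmark_of('wrist',n)[:2]: print(n,np.round(r['position'],4),round(r['conf'],2),np.round(proj(c,r['position'])))
E
python3 wr.py w1 black_pack_centre; python3 plan.py 580 296.5 0 26.2
```

```text
t 2.3 p [0.5791 0.2983 0.1005] q [ 5.281e-01  8.492e-01 -1.000e-04 -4.000e-04] j [ 3.760e-01  3.900e-01 -9.600e-02  1.086e+00  1.000e-03  1.489e+00] w 0.0721 f [-1.3  0.2  0.5]
black_pack_centre [0.5821 0.2989 0.0084] 0.84 [260. 190.]
t 2.35 p [0.5789 0.2988 0.1008] q [ 5.277e-01  8.494e-01  0.000e+00 -3.000e-04] j [ 0.377  0.39  -0.096  1.086  0.     1.489] w 0.0721 f [-1.  -0.1 -0.8]
jaw 26.3 n 3
-0.9 0 33.6 -0 -0 0.001; -0.8 -0 33.6 -0 -0 0.001; -0.9 -0 33.6 -0 -0 0.001
```

View pics/w1.png

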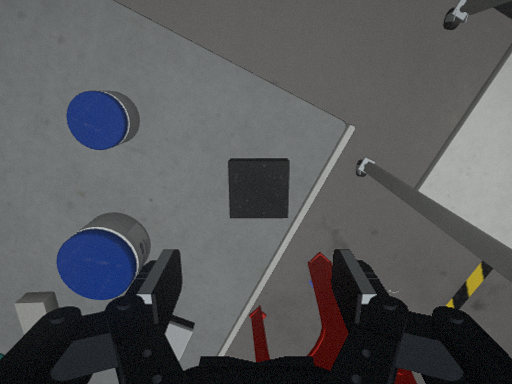

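The wrist view shows the black pack at (259,188), square to the jaws. Measuring it from this picture.

```bash
python3 - <<'E'
from m import *
w=read_camera('wrist');c=get_calibration('wrist')
yy,xx=np.mgrid[:384,:512]
m=(w.mean(2)<65)&(abs(xx-259)<42)&(abs(yy-188)<42); print(rect(c,m,.014))
E
python3 plan.py 580.5 297.5 0 26.2
```

```text
(array([579.8, 300.9], dtype=float32), array([580.3, 299.8]), array([50.2, 52. ]), 26.3)
t 2.4 p [0.5788 0.2991 0.101 ] q [ 5.275e-01  8.495e-01  1.000e-04 -1.000e-04] j [ 0.378  0.389 -0.096  1.085  0.     1.489] w 0.0717 f [ 0.  -0.2  0.4]
jaw 26.32 n 3
-0.7 0.3 33.7 0 -0 0.001; -0.8 0.3 33.6 0 -0 0.001; -0.7 0.3 33.7 0 -0 0.001
```

Request:
move_arm(targets="0 1 35 0 0 0; 0 0 35 0 0 0; 0 0 18 0 0 0; 0 0 8 0 0 0; 0 0 0 0 0 0; 0 0 0 0 0 0")

```text
time_s: 3.0
eef_pos: [0.5812, 0.2996, 0.006]
tool_rot: [0.528, 0.849, 0.001, 0.001]
ft_force: [1.0, -0.5, 0.4]
gripper_width: 0.072
```

Request:
move_arm(targets="0 0 4 0 0 0; 0 0 0 0 0 0; 0 0 0 0 0 0; 0 0 0 0 0 0; 0 0 0 0 0 0; 0 0 0 0 0 0; 0 0 0 0 0 0; 0 0 0 0 0 0", fingers=40, force=25)

```text
time_s: 3.8
eef_pos: [0.5804, 0.2987, 0.0006]
tool_rot: [0.528, 0.849, -0.0, -0.0]
ft_force: [-0.1, 0.3, -0.1]
gripper_width: 0.0403
```

Request:
move_arm(targets="0 0 -20 0 0 0; 0 0 -40 0 0 0; 0 0 -40 0 0 0; 0 0 -25 0 0 0; 0 0 0 0 0 0; 0 0 0 0 0 0")

```text
time_s: 4.4
eef_pos: [0.5808, 0.2988, 0.1263]
tool_rot: [0.528, 0.849, 0.001, 0.0]
ft_force: [-0.2, -0.2, -0.8]
gripper_width: 0.0398
```

```bash
python3 plan.py 454.6 -158.6 125 -7.6
```

```text
t 4.4 p [0.5808 0.2988 0.1263] q [5.281e-01 8.492e-01 6.000e-04 4.000e-04] j [ 0.376  0.372 -0.065  1.133 -0.     1.489] w 0.0398 f [-0.2 -0.2 -0.8]
jaw 26.24 n 12
-29.5 -26.3 0.1 0 -0 0.049; -30.8 -24.8 0 0 -0 0.049; -32 -23.3 0.1 0 -0 0.049; -33.1 -21.6 0.1 0 -0 0.049; -34.1 -20 0.1 0 -0 0.049; -35.1 -18.3 0.1 0 -0 0.049; -35.9 -16.6 0.1 0 -0 0.049; -36.7 -14.7 0.1 0 -0 0.049; -37.3 -13 0.1 0 -0 0.049; -38 -11.1 0.1 0 -0 0.049; -38.5 -9.2 0.1 0 -0 0.049; -38.8 -7.3 0.1 0 -0 0.049
```

The fingers reached 40 mm, so the 50 mm pack isn't held. Looking.

```bash
python3 wr.py w2 black_pack_centre
```

```text
t 4.45 p [0.5797 0.2984 0.1248] q [ 5.281e-01  8.492e-01 -6.000e-04 -4.000e-04] j [ 0.376  0.373 -0.066  1.133 -0.     1.489] w 0.0399 f [-0.6 -0.3 -0.2]
black_pack_centre [0.58   0.3017 0.0057] 0.76 [258. 177.]
```

View pics/w2.png

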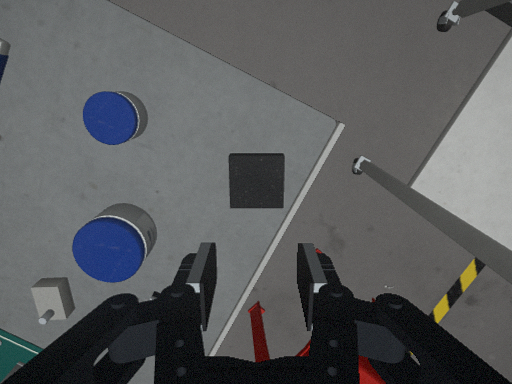

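```bash
python3 - <<'E'
from h import *
from scipy.spatial.transform import Rotation as Ro
o=st();c=get_calibration('wrist');R=Ro.from_quat(o['tool_rot']).as_matrix();p=np.array(o['eef_pos'])
for s in [-40,-30,-20,-15,-10,-5,0]:
    print(s,[np.round(proj(c,p+R@np.array([x,y,s])/1000)).tolist() for x in(-11,11) for y in(-20,20)])
E
```

```text
t 4.5 p [0.5792 0.2982 0.1239] q [ 0.5281  0.8492 -0.0012 -0.0009] j [ 0.376  0.374 -0.067  1.133 -0.     1.489] w 0.04 f [-0.8 -0.5 -0.2]
-40 [[215.0, 292.0], [299.0, 292.0], [213.0, 251.0], [301.0, 251.0]]
-30 [[217.0, 280.0], [296.0, 280.0], [215.0, 241.0], [298.0, 241.0]]
-20 [[219.0, 270.0], [294.0, 270.0], [218.0, 232.0], [295.0, 232.0]]
-15 [[220.0, 265.0], [293.0, 265.0], [219.0, 228.0], [294.0, 228.0]]
-10 [[221.0, 260.0], [292.0, 260.0], [220.0, 224.0], [293.0, 224.0]]
-5 [[222.0, 256.0], [291.0, 256.0], [221.0, 221.0], [292.0, 221.0]]
0 [[223.0, 252.0], [290.0, 252.0], [222.0, 217.0], [291.0, 217.0]]
```

```bash
python3 - <<'E'
from h import *
from scipy.spatial.transform import Rotation as Ro
o=st();w=read_camera('wrist');c=get_calibration('wrist');R=Ro.from_quat(o['tool_rot']).as_matrix();p=np.array(o['eef_pos'])
k=3
b=cv2.resize(cv2.cvtColor(w[190:384,130:390],cv2.COLOR_RGB2BGR),None,fx=k,fy=k,interpolation=cv2.INTER_CUBIC)
for s,col in[(0,(0,0,255)),(-15,(0,255,255)),(-30,(0,255,0))]:
    P=np.array([(proj(c,p+R@np.array([x,y,s])/1000)-[130,190])*k for x,y in[(-11,-20),(11,-20),(11,20),(-11,20)]]).astype(int)
    cv2.polylines(b,[P],True,col,1)
cv2.imwrite('pics/w3.png',np.clip(b*1.6,0,255).astype(np.uint8))
E
```

```text
t 4.5 p [0.5792 0.2982 0.1239] q [ 0.5281  0.8492 -0.0012 -0.0009] j [ 0.376  0.374 -0.067  1.133 -0.     1.489] w 0.04 f [-0.8 -0.5 -0.2]
```

View pics/w3.png

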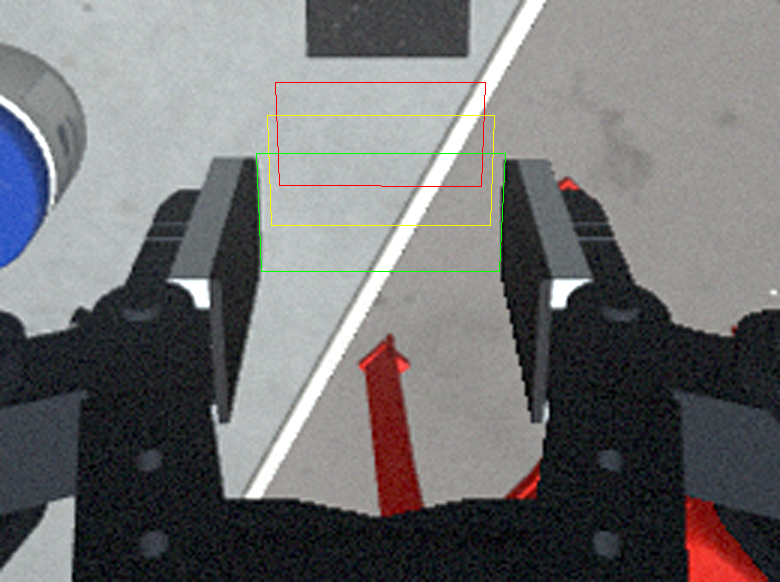

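The pads' front ends sit about 28 mm behind the reported TCP, matching the -30 mm green outline. So they closed above the pack, which is untouched at (257,181). I'll open and go lower, watching the force.

Request:
move_arm(targets="0 0 20 0 0 0; 0 0 40 0 0 0; 0 0 40 0 0 0; 0 0 20 0 0 0; 0 0 8 0 0 0; 0 0 4 0 0 0; 0 0 0 0 0 0; 0 0 0 0 0 0", fingers=66)

```text
time_s: 5.35
eef_pos: [0.5817, 0.2992, -0.005]
tool_rot: [0.528, 0.849, 0.001, 0.001]
ft_force: [-0.1, -0.6, -0.5]
gripper_width: 0.0659
```

Request:
move_arm(targets="0 0 2 0 0 0; 0 0 2 0 0 0; 0 0 2 0 0 0; 0 0 0 0 0 0; 0 0 0 0 0 0")

```text
time_s: 5.85
eef_pos: [0.5803, 0.2986, -0.0125]
tool_rot: [0.528, 0.849, -0.0, -0.0]
ft_force: [0.3, 0.1, 0.3]
gripper_width: 0.0664
```

```bash
python3 wr.py w4
```

```text
t 5.9 p [ 0.5804  0.2987 -0.0124] q [ 0.5281  0.8492 -0.     -0.    ] j [ 0.376  0.502 -0.193  0.876 -0.     1.489] w 0.0659 f [-1.1  0.1  0.8]
```

View pics/w4.png

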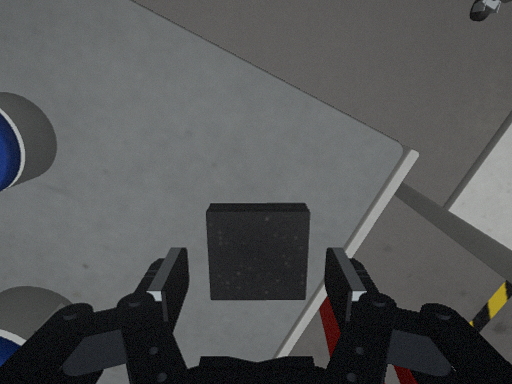

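The pads' tips at (185,247) and (330,247) are still about 10 mm above the pack top. No force yet, so I'll go on down.

Request:
move_arm(targets="0 0 3 0 0 0; 0 0 3 0 0 0; 0 0 3 0 0 0; 0 0 2 0 0 0; 0 0 1 0 0 0; 0 0 0 0 0 0; 0 0 0 0 0 0")

```text
time_s: 6.6
eef_pos: [0.5805, 0.2987, -0.0244]
tool_rot: [0.528, 0.849, 0.0, 0.0]
ft_force: [0.5, -0.4, -0.0]
gripper_width: 0.0661
```

Request:
move_arm(targets="0 0 0 0 0 0; 0 0 0 0 0 0; 0 0 0 0 0 0; 0 0 0 0 0 0; 0 0 0 0 0 0; 0 0 0 0 0 0", fingers=46)

```text
time_s: 7.2
eef_pos: [0.5808, 0.2989, -0.024]
tool_rot: [0.528, 0.849, 0.0, 0.0]
ft_force: [0.3, -0.3, 3.2]
gripper_width: 0.0497
```

Gripped at 49.7 mm. Lifting and carrying.

Request:
move_arm(targets="0 0 -10 0 0 0; 0 0 -30 0 0 0; 0 0 -40 0 0 0; 0 0 -25 0 0 0; 0 0 0 0 0 0; 0 0 0 0 0 0")

```text
time_s: 7.8
eef_pos: [0.5807, 0.2988, 0.0815]
tool_rot: [0.528, 0.849, 0.001, 0.0]
ft_force: [-0.9, -0.3, 0.3]
gripper_width: 0.0494
```

```bash
python3 plan.py 454.6 -158.6 80 -7.6 12
```

```text
t 7.8 p [0.5807 0.2988 0.0815] q [5.281e-01 8.492e-01 5.000e-04 4.000e-04] j [ 0.376  0.407 -0.114  1.048  0.     1.489] w 0.0494 f [-0.9 -0.3  0.3]
jaw 26.24 n 12
-29.5 -26.3 0.1 0 -0 0.049; -30.8 -24.8 0.1 0 -0 0.049; -32 -23.2 0.1 0 -0 0.049; -33.1 -21.7 0.1 0 -0 0.049; -34.1 -19.9 0.1 0 -0 0.049; -35.1 -18.3 0.1 0 -0 0.049; -35.9 -16.6 0.1 0 -0 0.049; -36.7 -14.7 0.1 0 -0 0.049; -37.3 -13 0.2 0 -0 0.049; -38 -11 0.1 0 -0 0.049; -38.5 -9.2 0.1 0 -0 0.049; -38.8 -7.3 0.1 0 -0 0.049
```

Request:
move_arm(targets="-29 -26 0 0 0 0.049; -31 -25 0 0 0 0.049; -32 -23 0 0 0 0.049; -33 -22 0 0 0 0.049; -34 -20 0 0 0 0.049; -35 -18 0 0 0 0.049; -36 -17 0 0 0 0.049; -37 -15 0 0 0 0.049")

```text
time_s: 8.6
eef_pos: [0.4933, -0.0073, 0.0788]
tool_rot: [0.684, 0.729, -0.001, -0.002]
ft_force: [0.9, -1.3, -0.3]
gripper_width: 0.0498
```

Request:
move_arm(targets="-37 -13 0 0 0 0.049; -38 -11 0 0 0 0.049; -38 -9 0 0 0 0.049; -38 -7 0 0 0 0.049; 0 0 0 0 0 0; 0 0 0 0 0 0")

```text
time_s: 9.2
eef_pos: [0.4532, -0.157, 0.0792]
tool_rot: [0.752, 0.659, -0.0, -0.002]
ft_force: [-0.2, 0.3, -1.0]
gripper_width: 0.0498
```

```bash
python3 plan.py 454.6 -158.6 0 -7.6 3; python3 - <<'E'
from h import *
w=read_camera('wrist');save(w,'w5')
for n in ['mat_mid','magazine_centre','vice_centre']:
    for r in finder.landmark_of('wrist',n)[:1]: print(n,np.round(r['position'],4),round(r['conf'],2))
E
```

```text
t 9.2 p [ 0.4532 -0.157   0.0792] q [ 7.521e-01  6.590e-01 -4.000e-04 -1.700e-03] j [-4.690e-01  1.280e-01 -4.940e-01  9.520e-01  1.000e-03  1.234e+00] w 0.0498 f [-0.2  0.3 -1. ]
jaw -7.55 n 3
-0.5 0.6 26.4 -0.001 -0.001 0; -0.5 0.6 26.4 -0.001 -0.001 0; -0.5 0.6 26.4 -0.001 -0.001 0
mat_mid [ 4.539e-01 -1.588e-01 -3.000e-04] 0.67
magazine_centre [ 0.4711 -0.0508  0.0271] 0.6
vice_centre [ 0.4422 -0.2702  0.0258] 0.57
```

View pics/w5.png

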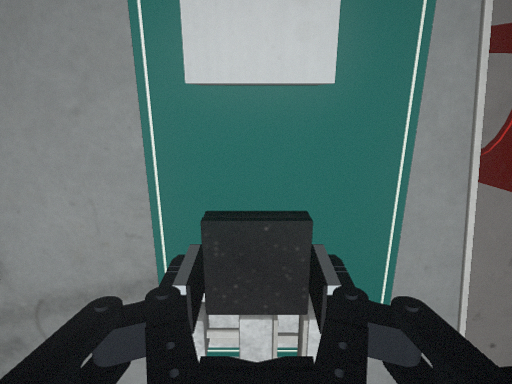

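The pack is held centred between the pads (257,267), and mat_mid from the wrist net agrees with the mat fit. Lowering.

Request:
move_arm(targets="-1 2 30 0 0 0; 0 0 30 0 0 0; 0 0 20 0 0 0; 0 0 10 0 0 0; 0 0 5 0 0 0; 0 0 0 0 0 0; 0 0 0 0 0 0")

```text
time_s: 10.1
eef_pos: [0.4577, -0.1587, -0.0135]
tool_rot: [0.751, 0.66, 0.0, 0.001]
ft_force: [-0.0, -0.1, 0.5]
gripper_width: 0.0496
```

Request:
move_arm(targets="0 -2 4 0 0 0; 0 0 2 0 0 0; 0 0 1 0 0 0; 0 0 0 0 0 0; 0 0 0 0 0 0")

```text
time_s: 10.6
eef_pos: [0.4548, -0.1583, -0.0213]
tool_rot: [0.752, 0.66, 0.0, 0.0]
ft_force: [0.1, 0.5, 0.0]
gripper_width: 0.0498
```

Request:
move_arm(targets="0 0 0.5 0 0 0; 0 0 0 0 0 0; 0 0 0 0 0 0")

```text
time_s: 10.9
eef_pos: [0.4547, -0.1582, -0.0219]
tool_rot: [0.752, 0.66, 0.0, -0.0]
ft_force: [0.2, -0.4, -0.1]
gripper_width: 0.0499
```

Request:
move_arm(targets="0 0 0 0 0 0; 0 0 0 0 0 0; 0 0 0 0 0 0; 0 0 0 0 0 0; 0 0 -15 0 0 0; 0 0 -35 0 0 0; 0 0 -40 0 0 0; 0 0 -20 0 0 0", fingers=66)

```text
time_s: 11.7
eef_pos: [0.4565, -0.159, 0.0913]
tool_rot: [0.752, 0.66, 0.001, 0.002]
ft_force: [1.0, -0.3, 0.7]
gripper_width: 0.066
```

```bash
python3 - <<'E'
from m import *
w=read_camera('wrist');c=get_calibration('wrist');save(w,'w6')
yy,xx=np.mgrid[:384,:512]
u=proj(c,[.4546,-.1586,.016]);print(u)
m=(w.mean(2)<62)&(abs(xx-u[0])<42)&(abs(yy-u[1])<42)&(yy<236); print(rect(c,m,.016))
print([np.round(r['position'],4) for r in finder.landmark_of('wrist','black_pack_centre')[:1]])
E
python3 plan.py 565 113 80 1.5
```

```text
[251.21853403 192.35777708]
(array([ 456.6, -157.8], dtype=float32), array([ 456.6, -158.6]), array([53. , 51.6]), 82.4)
[array([ 0.4545, -0.1572,  0.0075])]
t 11.8 p [ 0.4578 -0.1597  0.0918] q [0.7515 0.6597 0.0015 0.0036] j [-0.469  0.115 -0.479  0.969  0.     1.232] w 0.066 f [ 0.4 -0.5 -0.5]
jaw -7.45 n 8
35.5 8.9 1.4 0.001 0 -0.02; 35.4 9.5 1.5 0.001 0 -0.02; 35.2 10.3 1.5 0.001 0 -0.02; 34.9 10.9 1.4 0.001 0 -0.02; 34.8 11.6 1.5 0.001 0 -0.02; 34.5 12.3 1.4 0.001 0 -0.02; 34.2 12.9 1.5 0.001 0 -0.02; 34 13.7 1.5 0.001 0 -0.02
```

Black pack sits at about (456,-158), square to the mat, within 2 mm of target. Now the clear pack.

Request:
move_arm(targets="35 9 0 0 0 -0.02; 35 10 0 0 0 -0.02; 35 10 0 0 0 -0.02; 35 11 0 0 0 -0.02; 35 12 0 0 0 -0.02; 35 12 0 0 0 -0.02; 34 13 0 0 0 -0.02; 34 14 0 0 0 -0.02")

```text
time_s: 12.6
eef_pos: [0.5614, 0.1156, 0.0865]
tool_rot: [0.696, 0.718, -0.001, -0.001]
ft_force: [1.3, -0.3, 0.2]
gripper_width: 0.0662
```

Request:
move_arm(targets="0 0 5 0 0 0; 0 0 0 0 0 0; 0 0 0 0 0 0; 0 0 0 0 0 0")

```text
time_s: 13.0
eef_pos: [0.5613, 0.1131, 0.0826]
tool_rot: [0.697, 0.717, -0.001, -0.0]
ft_force: [-0.3, -0.9, -0.0]
gripper_width: 0.0662
```

```bash
python3 - <<'E'
from m import *
w=read_camera('wrist');c=get_calibration('wrist');save(w,'w7')
yy,xx=np.mgrid[:384,:512]
u=proj(c,[.565,.113,.014]);print(u)
m=(w.mean(2)>160)&(abs(xx-u[0])<45)&(abs(yy-u[1])<45); print(rect(c,m,.014))
print([np.round(r['position'],4) for r in finder.landmark_of('wrist','clear_pack_centre')[:1]])
E
python3 plan.py 565 113 -24 1.5
```

```text
[261.00686446 197.30137689]
(array([563.6,  90.5], dtype=float32), array([564.1,  90.1]), array([48.7,  1.8]), 1.6)
[array([0.5633, 0.1142, 0.0081])]
t 13.1 p [0.5619 0.1132 0.0831] q [ 6.970e-01  7.171e-01 -1.000e-04 -1.000e-04] j [ 0.086  0.277 -0.296  0.998 -0.     1.628] w 0.0659 f [-0.2  0.8  0.2]
jaw 1.63 n 3
-0.1 1 35.7 -0 0 0.001; -0.1 1.1 35.7 -0 0 0.001; -0 1 35.7 -0 0 0.001
```

View pics/w7.png

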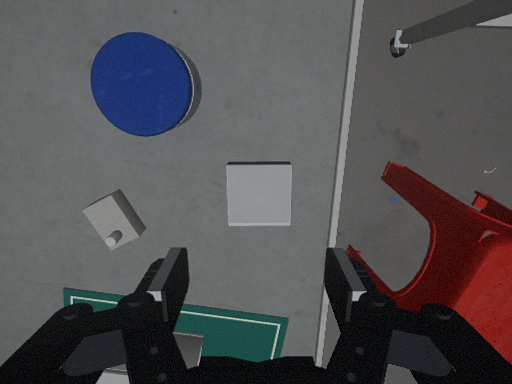

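The clear pack is at pixel (259,194), square to the jaws, which gives about (563.5,114.5), in line with the net. The steel block is at (113,220).

Request:
move_arm(targets="2 2 30 0 0 0; 0 0 35 0 0 0; 0 0 20 0 0 0; 0 0 10 0 0 0; 0 0 5 0 0 0; 0 0 0 0 0 0; 0 0 0 0 0 0; 0 0 0 0 0 0")

```text
time_s: 13.9
eef_pos: [0.5655, 0.1163, -0.0155]
tool_rot: [0.696, 0.718, 0.001, 0.001]
ft_force: [0.0, -0.5, -0.8]
gripper_width: 0.066
```

Request:
move_arm(targets="-1 -1 5 0 0 0; 0 0 3 0 0 0; 0 0 1 0 0 0; 0 0 0 0 0 0; 0 0 0 0 0 0")

```text
time_s: 14.4
eef_pos: [0.5631, 0.1152, -0.026]
tool_rot: [0.696, 0.718, -0.0, -0.0]
ft_force: [-0.3, -0.1, -1.7]
gripper_width: 0.0661
```

Request:
move_arm(targets="0 0 0 0 0 0; 0 0 0 0 0 0; 0 0 0 0 0 0; 0 0 0 0 0 0; 0 0 0 0 0 0; 0 0 0 0 0 0", fingers=46)

```text
time_s: 15.0
eef_pos: [0.5636, 0.1153, -0.0256]
tool_rot: [0.696, 0.718, 0.0, 0.0]
ft_force: [0.5, -0.9, 2.1]
gripper_width: 0.0496
```

Request:
move_arm(targets="0 0 -10 0 0 0; 0 0 -30 0 0 0; 0 0 -40 0 0 0; 0 0 -25 0 0 0; 0 0 0 0 0 0; 0 0 0 0 0 0")

```text
time_s: 15.6
eef_pos: [0.5635, 0.1152, 0.08]
tool_rot: [0.696, 0.718, 0.001, 0.0]
ft_force: [-0.8, 0.3, -1.1]
gripper_width: 0.0497
```

```bash
python3 plan.py 455.5 -158.5 80 -7.6 8
```

```text
t 15.6 p [0.5635 0.1152 0.08  ] q [6.964e-01 7.176e-01 5.000e-04 5.000e-04] j [ 0.089  0.283 -0.296  0.99  -0.     1.63 ] w 0.0497 f [-0.8  0.3 -1.1]
jaw 1.72 n 8
-33.8 -14.5 -0 0 -0 0.02; -34.1 -13.9 -0 0 -0 0.02; -34.3 -13.1 -0.1 0 -0 0.02; -34.6 -12.4 0 0 -0 0.02; -34.9 -11.8 0 0 -0 0.02; -35.1 -11 -0 0 -0 0.02; -35.3 -10.3 -0 0 -0 0.02; -35.5 -9.6 -0 0 -0 0.02
```

Request:
move_arm(targets="-34 -14 0 0 0 0.02; -34 -14 0 0 0 0.02; -34 -13 0 0 0 0.02; -35 -12 0 0 0 0.02; -35 -12 0 0 0 0.02; -35 -11 0 0 0 0.02; -35 -10 0 0 0 0.02; -35 -10 0 0 0 0.02")

```text
time_s: 16.4
eef_pos: [0.4538, -0.1584, 0.0774]
tool_rot: [0.752, 0.659, -0.001, -0.002]
ft_force: [1.4, -1.0, -0.3]
gripper_width: 0.0497
```

Request:
move_arm(targets="0 0 20 0 0 0; 0 0 30 0 0 0; 0 0 15 0 0 0; 0 0 8 0 0 0; 0 0 0 0 0 0; 0 0 0 0 0 0; 0 0 0 0 0 0; 0 0 0 0 0 0")

```text
time_s: 17.2
eef_pos: [0.4571, -0.1583, 0.007]
tool_rot: [0.751, 0.66, 0.0, 0.001]
ft_force: [0.4, -0.3, 0.8]
gripper_width: 0.05
```

```bash
python3 plan.py 455.5 -158.5 -9 -7.6 3
```

```text
t 17.2 p [ 0.4571 -0.1583  0.007 ] q [7.515e-01 6.598e-01 4.000e-04 9.000e-04] j [-0.467  0.225 -0.562  0.782  0.     1.233] w 0.05 f [ 0.4 -0.3  0.8]
jaw -7.43 n 3
-0.1 -0.5 5.3 0.001 0 0.001; -0.1 -0.6 5.4 0.001 0 0.001; -0.2 -0.5 5.3 0.001 0 0.001
```

Request:
move_arm(targets="0 0 8 0 0 0; 0 0 4 0 0 0; 0 0 2 0 0 0; 0 0 1 0 0 0; 0 0 0 0 0 0; 0 0 0 0 0 0; 0 0 0 0 0 0")

```text
time_s: 17.9
eef_pos: [0.4563, -0.1581, -0.0087]
tool_rot: [0.752, 0.66, 0.0, 0.0]
ft_force: [0.5, 0.2, -0.9]
gripper_width: 0.0494
```

Request:
move_arm(targets="0 0 0.5 0 0 0; 0 0 0.5 0 0 0; 0 0 0 0 0 0; 0 0 0 0 0 0")

```text
time_s: 18.3
eef_pos: [0.4563, -0.1581, -0.0097]
tool_rot: [0.752, 0.66, 0.0, 0.0]
ft_force: [-0.1, -0.3, 2.6]
gripper_width: 0.0495
```

Request:
move_arm(targets="0 0 0 0 0 0; 0 0 0 0 0 0; 0 0 0 0 0 0; 0 0 0 0 0 0; 0 0 -15 0 0 0; 0 0 -35 0 0 0; 0 0 -40 0 0 0; 0 0 0 0 0 0", fingers=62)

```text
time_s: 19.1
eef_pos: [0.4607, -0.1603, 0.0854]
tool_rot: [0.752, 0.66, 0.002, 0.005]
ft_force: [1.1, 0.0, -0.3]
gripper_width: 0.062
```

```bash
python3 - <<'E'
from m import *
w=read_camera('wrist');c=get_calibration('wrist');save(w,'w8')
u=proj(c,[.4555,-.1585,.03]);print(u)
for n in ['black_pack_centre','clear_pack_centre']: print(n,[np.round(r['position'],4) for r in finder.landmark_of('wrist',n)[:1]])
E
python3 plan.py 446.4 89.4 85 27.7
```

```text
[251.41275513 203.04887438]
black_pack_centre []
clear_pack_centre [array([ 0.4564, -0.1579,  0.0237])]
t 19.25 p [ 0.4559 -0.1579  0.0799] q [ 7.516e-01  6.597e-01 -0.000e+00 -1.000e-04] j [-0.467  0.13  -0.491  0.95   0.     1.233] w 0.0624 f [ 0.4  0.1 -0.3]
jaw -7.45 n 7
34.9 -5.9 -0.7 -0 -0 -0.088; 35.2 -2.9 -0.8 -0 -0 -0.088; 35.3 0.3 -0.7 -0 -0 -0.088; 35.2 3.3 -0.7 -0 -0 -0.088; 34.8 6.4 -0.8 -0 -0 -0.088; 34.1 9.4 -0.7 -0 -0 -0.088; 33.1 12.4 -0.7 -0 -0 -0.088
```

View pics/w8.png

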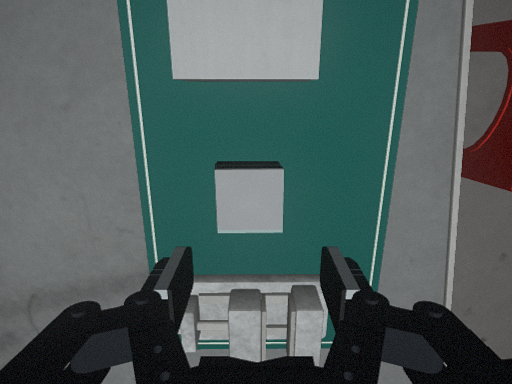

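The clear pack sits square on the black one at (249,200), with only the black's far edge showing at (250,164). Now the steel block.

Request:
move_arm(targets="35 -6 0 0 0 -0.088; 35 -3 0 0 0 -0.088; 35 0 0 0 0 -0.088; 35 3 0 0 0 -0.088; 35 6 0 0 0 -0.088; 34 9 0 0 0 -0.088; 33 12 0 0 0 -0.088; 0 0 0 0 0 0")

```text
time_s: 20.05
eef_pos: [0.442, 0.0912, 0.0782]
tool_rot: [0.514, 0.858, -0.001, -0.002]
ft_force: [0.3, -0.6, 0.3]
gripper_width: 0.0622
```

```bash
python3 - <<'E'
from m import *
w=read_camera('wrist');w=read_camera('wrist');c=get_calibration('wrist');save(w,'w9');st()
for X in([.4464,.0894,.018],[.4464,.0894,.0]): print(proj(c,X))
print([np.round(r['position'],4) for r in finder.landmark_of('wrist','steel_block_centre')[:1]])
t=np.radians(27.7)
b=cv2.cvtColor(w,cv2.COLOR_RGB2BGR)
P=np.array([proj(c,[.4464+(a*14*np.cos(t)-d*20*np.sin(t))/1000,.0894+(a*14*np.sin(t)+d*20*np.cos(t))/1000,.018]) for a,d in[(1,1),(1,-1),(-1,-1),(-1,1)]])-[170,100]
b=cv2.resize(b[100:300,170:370],None,fx=3,fy=3);cv2.polylines(b,[(P*3).astype(int)],True,(0,0,255),1);cv2.imwrite('pics/w9c.png',b)
E
python3 plan.py 446.4 89.4 -10 27.7
```

```text
t 20.15 p [0.4428 0.0886 0.0785] q [ 0.5157  0.8568 -0.0012 -0.0012] j [ 5.400e-02  8.100e-02 -5.500e-01  9.430e-01 -1.000e-03  1.138e+00] w 0.062 f [-0.3 -0.5 -1.2]
[261.29746011 201.94401523]
[261.03893729 194.65059264]
[array([0.4493, 0.0847, 0.0113])]
t 20.2 p [0.4433 0.0879 0.0788] q [ 0.5163  0.8564 -0.001  -0.001 ] j [ 5.300e-02  8.000e-02 -5.500e-01  9.430e-01 -1.000e-03  1.138e+00] w 0.0624 f [-0.7 -0.4  0.4]
jaw 27.83 n 3
-0.1 1.2 29.6 -0.001 -0 0.001; -0 1.2 29.6 -0.001 -0 0.001; -0.1 1.2 29.6 -0.001 -0 0.001
```

View pics/w9c.png

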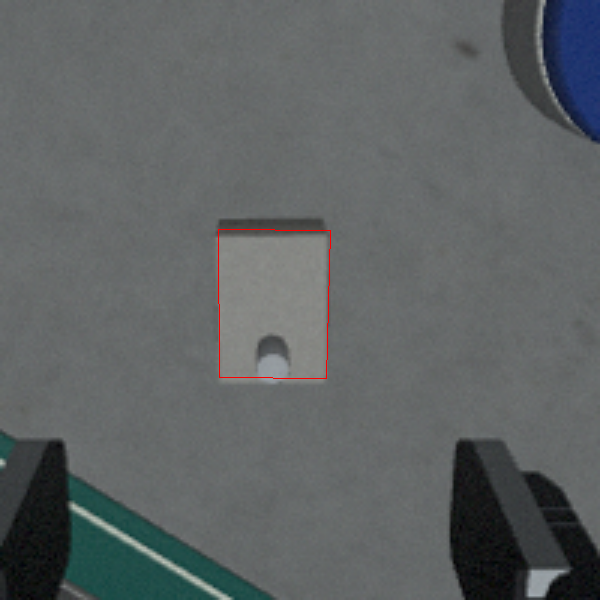

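The model outline fits the block's top within 1 mm, centred at (272,308) in the crop. Descending.

Request:
move_arm(targets="-1 4 30 0 0 0; 0 0 30 0 0 0; 0 0 20 0 0 0; 0 0 10 0 0 0; 0 0 5 0 0 0; 0 0 0 0 0 0; 0 0 0 0 0 0; 0 0 0 0 0 0")

```text
time_s: 21.0
eef_pos: [0.4497, 0.0893, -0.0139]
tool_rot: [0.516, 0.856, 0.001, 0.001]
ft_force: [-0.4, -0.9, 0.1]
gripper_width: 0.062
```

```bash
python3 plan.py 446 88.5 -20 27.7 1
```

```text
t 21.0 p [ 0.4497  0.0893 -0.0139] q [5.163e-01 8.564e-01 6.000e-04 1.000e-03] j [ 0.055  0.218 -0.632  0.719 -0.     1.14 ] w 0.062 f [-0.4 -0.9  0.1]
jaw 27.84 n 1
1.1 -3.7 6.1 0.002 0.001 0.002
```

Request:
move_arm(targets="0 -2 4 0 0 0; 0 0 2 0 0 0; 0 0 0 0 0 0; 0 0 0 0 0 0")

```text
time_s: 21.4
eef_pos: [0.4466, 0.0884, -0.0209]
tool_rot: [0.516, 0.857, -0.0, -0.0]
ft_force: [-0.5, -0.7, -0.2]
gripper_width: 0.0621
```

Request:
move_arm(targets="0 0 0 0 0 0; 0 0 0 0 0 0; 0 0 0 0 0 0; 0 0 0 0 0 0; 0 0 0 0 0 0; 0 0 0 0 0 0; 0 0 0 0 0 0; 0 0 0 0 0 0", fingers=22, force=40)

```text
time_s: 22.2
eef_pos: [0.4471, 0.0884, -0.0207]
tool_rot: [0.516, 0.856, 0.0, 0.0]
ft_force: [0.1, 0.5, 4.2]
gripper_width: 0.0267
```

Request:
move_arm(targets="0 0 -10 0 0 0; 0 0 -30 0 0 0; 0 0 -40 0 0 0; 0 0 -25 0 0 0; 0 0 0 0 0 0; 0 0 0 0 0 0")

```text
time_s: 22.8
eef_pos: [0.4465, 0.0883, 0.0842]
tool_rot: [0.516, 0.856, 0.0, 0.0]
ft_force: [0.4, 0.1, -1.2]
gripper_width: 0.0271
```

```bash
python3 plan.py 456 -158.2 85 -7.6 8
```

```text
t 22.8 p [0.4465 0.0883 0.0842] q [5.162e-01 8.565e-01 1.000e-04 1.000e-04] j [ 0.053  0.077 -0.54   0.953  0.     1.138] w 0.0271 f [ 0.4  0.1 -1.2]
jaw 27.85 n 8
-27.8 -13.3 -0.1 0 0 0.077; -28.8 -11.2 -0.1 0 0 0.077; -29.5 -8.9 -0.1 0 0 0.077; -30.1 -6.6 -0.1 0 0 0.077; -30.6 -4.2 -0.1 0 0 0.077; -30.7 -1.9 -0.1 0 0 0.077; -30.9 0.5 -0.1 0 0 0.077; -30.7 2.9 -0.1 0 0 0.077
```

Request:
move_arm(targets="-28 -13 0 0 0 0.077; -29 -11 0 0 0 0.077; -30 -9 0 0 0 0.077; -30 -7 0 0 0 0.077; -31 -4 0 0 0 0.077; -31 -2 0 0 0 0.077; -31 1 0 0 0 0.077; -30 3 0 0 0 0.077")

```text
time_s: 23.6
eef_pos: [0.4554, -0.1592, 0.0817]
tool_rot: [0.753, 0.658, -0.001, -0.002]
ft_force: [-0.1, -0.4, -1.4]
gripper_width: 0.0266
```

Request:
move_arm(targets="0 0 20 0 0 0; 0 0 20 0 0 0; 0 0 10 0 0 0; 0 0 5 0 0 0; 0 0 0 0 0 0; 0 0 0 0 0 0; 0 0 0 0 0 0; 0 0 0 0 0 0")

```text
time_s: 24.4
eef_pos: [0.4584, -0.1591, 0.0299]
tool_rot: [0.751, 0.66, 0.0, 0.001]
ft_force: [0.4, 0.1, -1.8]
gripper_width: 0.0266
```

```bash
python3 plan.py 456 -158.2 10 -7.6 1; python3 wr.py w10 steel_block_centre clear_pack_centre
```

```text
t 24.4 p [ 0.4584 -0.1591  0.0299] q [7.514e-01 6.598e-01 3.000e-04 8.000e-04] j [-0.467  0.196 -0.538  0.835 -0.     1.233] w 0.0266 f [ 0.4  0.1 -1.8]
jaw -7.43 n 1
0.6 -2.6 19.9 0.002 0.001 0.003
t 24.45 p [ 0.4583 -0.1591  0.0298] q [7.515e-01 6.598e-01 3.000e-04 7.000e-04] j [-0.467  0.196 -0.538  0.835  0.     1.233] w 0.0268 f [ 0.3  0.3 -1.5]
steel_block_centre [ 0.4606 -0.1591  0.0616] 0.75 [262. 262.]
```

View pics/w10.png

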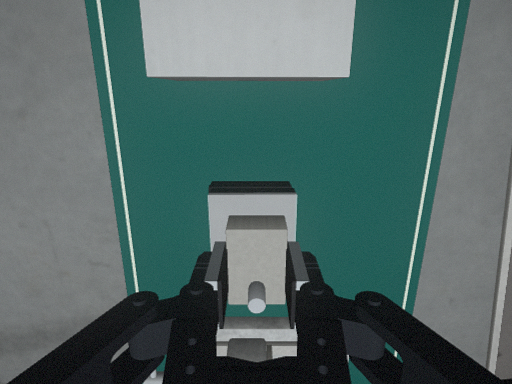

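The block is held level over the stack: block column 257, pack column 252. So I'll shift about 2.5 mm toward -y of the tool while lowering.

Request:
move_arm(targets="0 -2 8 0 0 0; 0 0 6 0 0 0; 0 0 3 0 0 0; 0 0 2 0 0 0; 0 0 0 0 0 0; 0 0 0 0 0 0; 0 0 0 0 0 0")

```text
time_s: 25.25
eef_pos: [0.4559, -0.1588, 0.0102]
tool_rot: [0.752, 0.66, 0.0, 0.0]
ft_force: [0.7, 0.9, -0.5]
gripper_width: 0.0269
```

Request:
move_arm(targets="0 0 0.5 0 0 0; 0 0 0.5 0 0 0; 0 0 0 0 0 0; 0 0 0 0 0 0")

```text
time_s: 25.65
eef_pos: [0.4558, -0.1587, 0.0094]
tool_rot: [0.752, 0.66, 0.0, 0.0]
ft_force: [-0.8, 0.2, 1.1]
gripper_width: 0.0266
```

Request:
move_arm(targets="0 0 0 0 0 0; 0 0 0 0 0 0; 0 0 0 0 0 0; 0 0 0 0 0 0; 0 0 0 0 0 0; 0 0 -15 0 0 0; 0 0 -30 0 0 0; 0 0 -25 0 0 0", fingers=46)

```text
time_s: 26.45
eef_pos: [0.4554, -0.1585, 0.0798]
tool_rot: [0.752, 0.66, -0.0, -0.0]
ft_force: [0.4, 0.2, 0.6]
gripper_width: 0.046
```

Request:
move_arm(targets="0 0 0 0 0 0; 0 0 0 0 0 0", fingers=62)

```text
time_s: 26.65
eef_pos: [0.4562, -0.1589, 0.0796]
tool_rot: [0.752, 0.66, 0.0, 0.001]
ft_force: [-0.9, -0.3, -0.4]
gripper_width: 0.062
```

```bash
python3 wr.py w11 steel_block_centre clear_pack_centre; python3 plan.py 448.8 297.5 85 45
```

```text
t 26.7 p [ 0.4553 -0.1584  0.0787] q [ 7.515e-01  6.597e-01 -1.000e-04 -3.000e-04] j [-0.469  0.131 -0.492  0.948 -0.     1.232] w 0.0624 f [-0.2  1.  -0.5]
steel_block_centre [ 0.4605 -0.1578  0.0413] 0.58 [264. 210.]
t 26.8 p [ 0.4545 -0.1581  0.0779] q [ 7.516e-01  6.597e-01 -5.000e-04 -1.200e-03] j [-0.469  0.132 -0.493  0.948  0.     1.232] w 0.0622 f [0.2 0.2 0.3]
jaw -7.45 n 12
37.6 -5.4 -0.5 -0 -0 -0.076; 37.9 -2.5 -0.6 -0 -0 -0.076; 37.9 0.4 -0.6 -0 -0 -0.076; 37.9 3.2 -0.5 -0 -0 -0.076; 37.4 6.2 -0.6 -0 -0 -0.076; 36.9 9 -0.6 -0 -0 -0.076; 36.1 11.7 -0.6 -0 -0 -0.076; 35.1 14.5 -0.5 -0 -0 -0.076; 33.9 17.1 -0.6 -0 -0 -0.076; 32.5 19.7 -0.6 -0 -0 -0.076; 30.9 22 -0.6 -0 -0 -0.076; 29.1 24.4 -0.6 -0 -0 -0.076
```

View pics/w11.png

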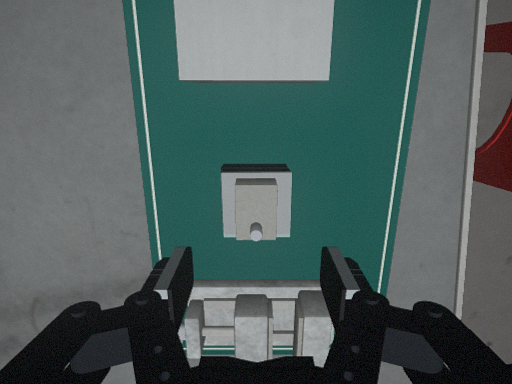

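The steel block is centred on the clear pack: both at column 257, with the row offset matching its height. Now the pot, with the jaws turned to the mat's y.

```bash
python3 plan.py 448.8 297.5 85 82 14
```

```text
t 26.8 p [ 0.4545 -0.1581  0.0779] q [ 7.516e-01  6.597e-01 -5.000e-04 -1.200e-03] j [-0.469  0.132 -0.493  0.948  0.     1.232] w 0.0622 f [0.2 0.2 0.3]
jaw -7.45 n 14
32.2 -4.6 -0.5 -0 -0 -0.112; 32.5 -1 -0.4 -0 -0 -0.112; 32.5 2.6 -0.5 -0 -0 -0.112; 31.9 6.2 -0.5 -0 -0 -0.112; 31.1 9.7 -0.5 -0 -0 -0.112; 29.8 13.1 -0.5 -0 -0 -0.112; 28.1 16.4 -0.5 -0 -0 -0.112; 26.1 19.4 -0.5 -0 -0 -0.112; 23.9 22.1 -0.5 -0 -0 -0.112; 21.2 24.7 -0.5 -0 -0 -0.112; 18.3 26.9 -0.5 -0 -0 -0.112; 15.2 28.8 -0.6 -0 -0 -0.112; 11.9 30.3 -0.5 -0 -0 -0.112; 8.5 31.4 -0.5 -0 -0 -0.112
```

Request:
move_arm(targets="32 -5 -1 0 0 -0.112; 32 -1 -1 0 0 -0.112; 32 3 -1 0 0 -0.112; 32 6 -1 0 0 -0.112; 31 10 -1 0 0 -0.112; 30 13 -1 0 0 -0.112; 28 16 -1 0 0 -0.112; 26 19 -1 0 0 -0.112")

```text
time_s: 27.6
eef_pos: [0.4501, 0.1013, 0.0859]
tool_rot: [0.39, 0.921, -0.001, -0.001]
ft_force: [-0.4, -0.4, 0.7]
gripper_width: 0.0622
```

Request:
move_arm(targets="24 22 0 0 0 -0.112; 21 25 0 0 0 -0.112; 18 27 0 0 0 -0.112; 15 29 0 0 0 -0.112; 12 30 0 0 0 -0.112; 8 31 0 0 0 -0.112; 0 0 0 0 0 0; 0 0 0 0 0 0")

```text
time_s: 28.4
eef_pos: [0.4478, 0.2946, 0.0858]
tool_rot: [0.066, 0.998, -0.001, -0.001]
ft_force: [-0.4, -0.4, -0.1]
gripper_width: 0.0622
```

```bash
python3 - <<'E'
from m import *
w=read_camera('wrist');w=read_camera('wrist');c=get_calibration('wrist');save(w,'w12')
H,S,V=cv2.split(cv2.cvtColor(w,cv2.COLOR_RGB2HSV)); yy,xx=np.mgrid[:384,:512]
u=proj(c,[.4488,.2975,.034]);print(u)
m=(H>105)&(H<130)&(S>120)&(abs(xx-u[0])<60)&(abs(yy-u[1])<60); print(rect(c,m,.034))
E
python3 plan.py 448.8 297.5 -15 82.4
```

```text
[261.27038315 204.74614355]
(array([448., 299.], dtype=float32), array([448.6, 299.2]), array([40.8, 41.6]), 82.3)
t 28.5 p [0.448  0.2936 0.0861] q [ 6.700e-02  9.978e-01 -8.000e-04 -1.000e-03] j [ 0.46   0.214 -0.372  0.987 -0.     0.594] w 0.0622 f [ 0.1 -0.7  0.3]
jaw 82.32 n 3
-0.2 1.4 33.7 -0.001 -0.001 -0; -0.1 1.4 33.7 -0.001 -0.001 -0; -0.1 1.3 33.7 -0.001 -0.001 -0
```

View pics/w12.png

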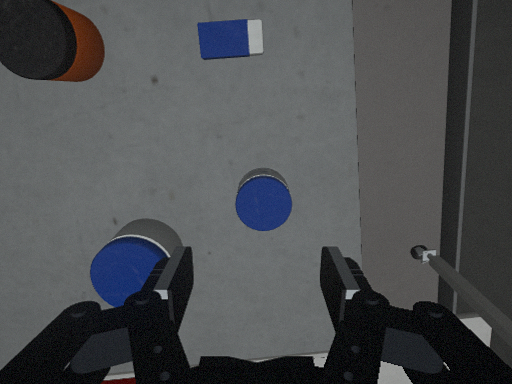

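The pot is at (264,203), measured at (448.5,299). The large pot (135,272) is about 60 mm from where the left finger goes. Descending.

Request:
move_arm(targets="0 4 30 0 0 0; 0 0 30 0 0 0; 0 0 25 0 0 0; 0 0 10 0 0 0; 0 0 5 0 0 0; 0 0 0 0 0 0; 0 0 0 0 0 0; 0 0 0 0 0 0")

```text
time_s: 29.3
eef_pos: [0.4507, 0.2992, -0.0115]
tool_rot: [0.066, 0.998, 0.001, 0.001]
ft_force: [-0.1, -0.1, 0.1]
gripper_width: 0.0616
```

Request:
move_arm(targets="0 0 4 0 0 0; 0 0 2 0 0 0; 0 0 0 0 0 0; 0 0 0 0 0 0")

```text
time_s: 29.7
eef_pos: [0.4493, 0.2987, -0.019]
tool_rot: [0.066, 0.998, -0.0, -0.0]
ft_force: [-0.0, 0.2, -0.1]
gripper_width: 0.0622
```

```bash
python3 plan.py 448.5 298.8 -22 82.4 1
```

```text
t 29.7 p [ 0.4493  0.2987 -0.019 ] q [ 6.630e-02  9.978e-01 -1.000e-04 -1.000e-04] j [ 0.467  0.347 -0.46   0.764  0.     0.6  ] w 0.0622 f [-0.   0.2 -0.1]
jaw 82.4 n 1
0.8 0 3 -0 -0 -0
```

Request:
move_arm(targets="1 0 2 0 0 0; 0 0 0 0 0 0; 0 0 0 0 0 0; 0 0 0 0 0 0; 0 0 0 0 0 0; 0 0 0 0 0 0; 0 0 0 0 0 0; 0 0 0 0 0 0", fingers=36, force=30)

```text
time_s: 30.5
eef_pos: [0.4483, 0.2988, -0.0209]
tool_rot: [0.066, 0.998, -0.0, -0.0]
ft_force: [0.5, 0.2, -0.6]
gripper_width: 0.0411
```

Request:
move_arm(targets="0 0 -10 0 0 0; 0 0 -30 0 0 0; 0 0 -40 0 0 0; 0 0 -25 0 0 0; 0 0 0 0 0 0; 0 0 0 0 0 0")

```text
time_s: 31.1
eef_pos: [0.449, 0.2991, 0.0851]
tool_rot: [0.066, 0.998, 0.0, 0.001]
ft_force: [0.1, -0.6, -1.1]
gripper_width: 0.0415
```

```bash
python3 plan.py 552 -60.5 90 82.4 12
```

```text
t 31.1 p [0.449  0.2991 0.0851] q [6.630e-02 9.978e-01 5.000e-04 9.000e-04] j [ 0.468  0.219 -0.369  0.981 -0.     0.601] w 0.0415 f [ 0.1 -0.6 -1.1]
jaw 82.39 n 12
-12.5 -28.6 -0.4 0 0 -0; -12.5 -28.5 -0.4 0 0 -0; -12.4 -28.6 -0.4 0 0 -0; -12.5 -28.6 -0.5 0 0 -0; -12.5 -28.5 -0.4 0 0 -0; -12.5 -28.6 -0.4 0 0 -0; -12.4 -28.6 -0.4 0 0 -0; -12.5 -28.5 -0.4 0 0 -0; -12.5 -28.6 -0.4 0 0 -0; -12.5 -28.6 -0.4 0 0 -0; -12.4 -28.5 -0.4 0 0 -0; -12.5 -28.6 -0.4 0 0 -0
```

Request:
move_arm(targets="-13 -28 0 0 0 0; -12 -29 0 0 0 0; -13 -28 0 0 0 0; -12 -29 0 0 0 0; -13 -28 0 0 0 0; -12 -29 0 0 0 0; -13 -28 0 0 0 0; -12 -29 0 0 0 0")

```text
time_s: 31.9
eef_pos: [0.5158, 0.0584, 0.0822]
tool_rot: [0.066, 0.998, -0.0, -0.002]
ft_force: [0.5, 1.0, -0.9]
gripper_width: 0.0409
```

Request:
move_arm(targets="-13 -28 0 0 0 0; -12 -29 0 0 0 0; -13 -28 0 0 0 0; -12 -29 0 0 0 0; 0 0 0 0 0 0; 0 0 0 0 0 0; 0 0 0 0 0 0")

```text
time_s: 32.6
eef_pos: [0.5503, -0.0591, 0.0828]
tool_rot: [0.066, 0.998, 0.0, -0.001]
ft_force: [0.9, -0.6, -0.4]
gripper_width: 0.0413
```

```bash
python3 plan.py 552 -60.5 -19 82.4 3;python3 - <<'E'
from m import *
a=read_camera('top');c=get_calibration('top')
print([np.round(r['position'],4) for r in finder.landmark_of('top','magazine_centre')[:1]])
w=read_camera('wrist')
print([np.round(r['position'],4) for r in finder.landmark_of('wrist','magazine_centre')[:1]])
E
```

```text
t 32.6 p [ 0.5503 -0.0591  0.0828] q [ 6.610e-02  9.978e-01  4.000e-04 -1.500e-03] j [-0.224  0.247 -0.337  0.99   0.    -0.092] w 0.0413 f [ 0.9 -0.6 -0.4]
jaw 82.42 n 3
-0.7 -0.4 33.9 0 -0.001 0; -0.7 -0.4 34 0 -0.001 0; -0.7 -0.4 33.9 0 -0.001 0
[array([0.3251, 0.1755, 0.0228])]
[array([ 0.4694, -0.0499,  0.0286])]
```

The wrist net puts the magazine at (469,-50), matching my mat-based value. Lowering.

Request:
move_arm(targets="-1 -1 30 0 0 0; 0 0 30 0 0 0; 0 0 20 0 0 0; 0 0 8 0 0 0; 0 0 4 0 0 0; 0 0 0 0 0 0; 0 0 0 0 0 0; 0 0 0 0 0 0")

```text
time_s: 33.6
eef_pos: [0.5539, -0.0614, -0.0066]
tool_rot: [0.066, 0.998, -0.0, 0.001]
ft_force: [-0.3, -0.1, -1.3]
gripper_width: 0.0412
```

Request:
move_arm(targets="0 0 3 0 0 0; 0 0 2 0 0 0; 0 0 1 0 0 0; 0 0 0 0 0 0; 0 0 0 0 0 0; 0 0 0 0 0 0")

```text
time_s: 34.2
eef_pos: [0.5527, -0.0612, -0.0139]
tool_rot: [0.066, 0.998, -0.0, -0.0]
ft_force: [0.3, 0.3, -1.0]
gripper_width: 0.0413
```

Request:
move_arm(targets="0 0 2 0 0 0; 0 0 1.5 0 0 0; 0 0 1 0 0 0; 0 0 0 0 0 0; 0 0 0 0 0 0; 0 0 0 0 0 0")

```text
time_s: 34.8
eef_pos: [0.5528, -0.0611, -0.0183]
tool_rot: [0.066, 0.998, -0.0, 0.0]
ft_force: [-0.6, 0.4, -0.7]
gripper_width: 0.0411
```

Request:
move_arm(targets="0 0 0.5 0 0 0; 0 0 0.3 0 0 0; 0 0 0 0 0 0; 0 0 0 0 0 0")

```text
time_s: 35.2
eef_pos: [0.5528, -0.0612, -0.019]
tool_rot: [0.066, 0.998, -0.0, 0.0]
ft_force: [-1.2, 0.0, 1.6]
gripper_width: 0.0414
```

Request:
move_arm(targets="0 0 0 0 0 0; 0 0 0 0 0 0; 0 0 0 0 0 0; 0 0 0 0 0 0; 0 0 0 0 0 0; 0 0 -15 0 0 0; 0 0 -30 0 0 0; 0 0 -40 0 0 0", fingers=58)

```text
time_s: 36.0
eef_pos: [0.5504, -0.0606, 0.0647]
tool_rot: [0.066, 0.998, 0.0, -0.003]
ft_force: [0.7, 0.3, -0.3]
gripper_width: 0.058
```

Request:
move_arm(targets="20 40 -40 0 0 0; 20 40 -40 0 0 0; 20 40 -20 0 0 0; 0 40 0 0 0 0; 0 40 0 0 0 0; 0 0 0 0 0 0; 0 0 0 0 0 0")

```text
time_s: 36.7
eef_pos: [0.5242, 0.1315, 0.1524]
tool_rot: [0.065, 0.998, -0.0, -0.0]
ft_force: [0.4, 0.2, -0.3]
gripper_width: 0.0581
```

```bash
python3 - <<'E'
from m import *
st()
a=read_camera('top');c=get_calibration('top')
H,S,V=cv2.split(cv2.cvtColor(a,cv2.COLOR_RGB2HSV)); yy,xx=np.mgrid[:384,:512]
def near(X,r): u=proj(c,X);return (abs(xx-u[0])<r)&(abs(yy-u[1])<r)
b=(H>105)&(H<130)&(S>120)
print('pot',rect(c,b&near([.552,-.0605,.036],12),.036))
g=a.mean(2)
print('clear',rect(c,(g>120)&(S<70)&near([.4555,-.1585,.03],16),.03))
for n in ['flux_jar_centre','cleaning_block_centre','steel_block_centre','clear_pack_centre','paste_pot_centre']:
    print(n,[np.round(r['position'],3) for r in finder.landmark_of('top',n)[:2]])
cv2.imwrite('pics/t2.png',cv2.resize(cv2.cvtColor(a[120:260,100:380],cv2.COLOR_RGB2BGR),None,fx=2.8,fy=2.8,interpolation=cv2.INTER_CUBIC))
E
```

```text
t 36.7 p [0.5242 0.1315 0.1524] q [ 6.530e-02  9.979e-01 -3.000e-04 -1.000e-04] j [ 1.270e-01  1.620e-01 -2.840e-01  1.125e+00 -1.000e-03  2.570e-01] w 0.0581 f [ 0.4  0.2 -0.3]
pot (array([552.9, -61.5], dtype=float32), array([553.9, -61.4]), array([39.7, 38.4]), 0.4)
clear (array([ 457.1, -160. ], dtype=float32), array([ 456.4, -159.8]), array([51.7, 51.9]), 83.0)
flux_jar_centre []
cleaning_block_centre []
steel_block_centre [array([ 0.457, -0.158,  0.043])]
clear_pack_centre [array([ 0.457, -0.159,  0.026])]
paste_pot_centre []
```

View pics/t2.png

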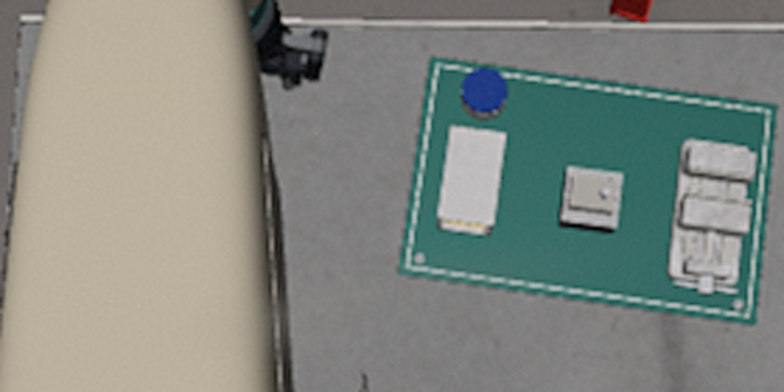

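The stack stands at (592,195) midway between vice and magazine, and the pot is upright at (485,90) behind the magazine. In the magazine frame the pot is at x≈85 mm, y≈-1 mm. Handing in.

```bash
python3 -c "
from h import *
print(workorder.sign_off())"
```

```text
the job is handed in; nothing more can be done
None
```

The kit is laid out on the green mat and handed in at about 37 s of the 99 s allowed. No verdict is reported.

**Last checks (top and wrist pictures)**
- **Stack:** it stands within about 2 mm of mid-row and square to the mat. The clear pack sits square on the black one, and the steel block is centred on top.
- **Paste pot:** the smaller one stands upright about 85 mm from the magazine's centre, a gap of roughly 2 cm, and about 1 mm off its long centre line.

**What failed or disagreed**
- **First grasp:** the fingers closed above the black pack without moving it. The pads' tips sit about 28 mm behind the reported TCP, so I worked with the TCP below zero after that.
- **Jar and cleaning block:** the arm hid both in the last top picture, so I have no final measurement of either. I did not reach for them, and both were still in view when I picked up the pot.
- **Detection misses:** in the last top picture the landmark network did not report the pot, so I placed it from the blue cap's outline. In one earlier top picture it reported a magazine where the jar stands, which I ignored.

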